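# Clamp the pressure vessel with the swing strap and cam lever

### The arm

A 6-joint arm with a two-finger parallel gripper is mounted at the origin on a cart in front of the work surface, level with it; the furniture and walls round the work are solid. World frame = base frame: x ahead of the robot, y to its left, z up, the work surface at z = 0. Lengths are in m, angles in rad, forces in N, time in s.
With the tool pointing down it reaches from about 0.35 to 0.975 m from the base axis. Payload 4.9 kg.
Tool frame: the origin (TCP) lies at the very end of the fingers, on their centre line; the grasp point (between the pads) lies 19 mm behind it; z points along the fingers, y is the direction in which the jaws open and shut (so a half turn about z gives the same grasp; the last joint's range is limited). The gripper opens to 85 mm and grips with 20 to 120 N. Pads are 22 mm wide; open, the fingers measure 114 mm over their backs; the gripper's body (76 mm by 85 mm) begins 54 mm behind the grasp point. The pads swing forward as they close: fully open they stand 13 mm farther back than shut.
Start: joints at [-0.119, 0.053, 1.613, -0, 1.476, -0.119], TCP at [0.625, 0, 0.231] pointing down, gripper open.
Joint ranges: [-3.01, 3.01], [-1.01, 2.22], [0.06, 2.58], [-1.02, 4.17], [0.09, 2.62], [-3.14, 3.14]. Speed limits (rad/s): [2.57, 2.57, 3.14, 3.14, 3.14, 3.14].

### API

Orientations are given as a unit quaternion [w, x, y, z].
In Python, from plant import monitor, eyes, manip gives the robot as it stands.
- The arm moves only by the tool step_arm, never from a script. Its argument "motion" is a list of rows, each a list of 7 numbers: the shift along the world's x, y, z scaled (see below), then the turn, a rotation vector about the world's x, y, z scaled (see below), then the closure in counts, from 0 (fully open) to 255 (shut). In form: [[x, y, z, ax, ay, az, grip], ...]. A call has 1 to 10 rows; each row is the pose to reach, as a shift and turn from the pose commanded when the call began; what a row does not reach only later rows make up. The controller multiplies each number of a shift by 0.5 m and each number of a turn by 1.5 rad. A row lasts 1/10 s, in which the tool goes at most 50 mm and 8.59 degrees, less where a joint would pass 70% of its speed; a pose out of reach is approached as far as the arm can. A call with a number of a shift or a turn outside -1 to 1 is refused whole. A call with a gripper value outside its range is refused whole. The fingers move at their own pace and stop on an object; the grip force is fixed at half the most. Time passes only in rows, so rows that repeat a pose let the fingers close. It gives the time, the measured TCP pose, the force and the opening at its end, in the units of the state.
- monitor.state(): the state, without advancing time (a new reading comes with each control period).
- eyes.grab_frame(name): name is "scene" or "side" or "wrist"; returns a dict with "pixels" (480x640x3 uint8, red, green, blue), "mtx" (3x3 intrinsics, pixels), "dist" ([k1, k2, p1, p2, k3] as OpenCV has them; the pictures are not rectified), "rvec" (rotation vector, rad) and "tvec" (3), from world to camera coordinates, as OpenCV has them; the wrist camera has in their place "hand_eye" (4x4, takes a point from camera to tool coordinates, whose origin is the TCP and whose axes are the flange's). Camera axes: x right, y down, z forward; pixel columns grow to the right and rows downward; lengths in m; the calibration is good to about 2 mm. A picture is of the moment at which its call begins: read the wrist's pose just before it. There is no depth.
- manip.job_done(): hands the job in, once; it reports no verdict.
Trained networks look in the newest picture that a camera, given by its name, has taken for a name from the list of things; names that differ only in an ending like _2 or _b are one class to them, and where a whole thing is asked for, a point or a joint stands for the part that bears it (a point fixed in the world has none). Each returns a list of dicts, best first, with "p" (0 to 1); they miss things now and then, are a little off and sometimes report something else, mostly with a low value. They report only what shows in the picture. A call takes as long as a camera call. They do not tell look-alikes from the thing itself.
- eyes.look_for(name, camera): "box" ([centre column, centre row, width, height] in pixels, round what is visible of it).
- eyes.pinpoint(name, camera): "uv" ([column, row] in pixels: a listed point, or the origin of a listed thing).
The state is a dict: "time": time; "joint_pos": joint angles; "joint_vel": joint speeds; "joint_efforts": joint torques, N m; "tool_pos": TCP position; "tool_rot": TCP orientation; "contact_force": force on the tool from outside, world axes, zero at the start; "ft_torque": the same for the moment, N m; "gripper_width": opening from 0.0 (shut) to 1.0 (fully open).
Only numpy, scipy, OpenCV 4.12 (cv2) and the standard library are available. Lean on these libraries where they do the work, as an engineer would, in place of code of your own. Each camera call takes 0.05 s, during which the arm holds its last target.

### The job

Close the quick clamp on the small metal vessel by pushing only: with the side of a finger, swing the steel strap round until it is fully home over the vessel, and only then push the black cam lever down as far as it goes, so that the pad presses on the lid. Push lightly, do not pinch the strap or lever, do not lift or shove the vessel out of its nest, and leave the beaker, the capped tube and the case where they are.

Things in the scene. Friction and masses are not known exactly. Their poses are not given: they have to be found in the camera images.
- stand: clamping stand, fixed to the desk: grey round base 124 mm across, 12 mm thick, with a low ring (the nest, 58 mm outside, 10 mm high) and a 20 mm upright post. Origin: centre of its underside. Its x axis runs from the nest to the post, z up; the post's axis is at x = +42 mm, the nest's centre at x = -13 mm (both y = 0).
- stand_nest (a point): centre of the nest's floor, on top of the base, where the vessel stands (12 mm above the desk)
- strap_pivot (a point): the strap's vertical hinge axis at the post, at the strap's mid-height, 86 mm above the desk. The strap is 26 mm wide, 16 mm thick (78 to 94 mm above the desk, with a nut on top at the post), ends 85 mm from this axis, passes 14 mm above the vessel's lid, and carries cam lever, pad and tab.
- strap (a joint): swing angle of the steel strap, rad. 0 = home, against its stop, lying over the vessel and pointing from the post along the stand's -x axis; positive = swung open counter-clockwise seen from above, towards the stand's -y side; limit 1.7. Starts at 0.9 to 1.35. It stays where it is left (0.12 N m of friction, about 1.5 N at the tab).
- strap_tab (a point): middle of the upturned thumb tab on the strap's free end, 78 mm from the post's axis, 108 mm above the desk. The tab is 26 mm wide across the strap, 14 mm along it, and stands 22 mm proud of the strap (top 116 mm above the desk). To close, push on the side face of tab or strap that looks away from the vessel.
- lever (a joint): cam lever angle, rad. 0 = raised, the lever stands 80 degrees (1.4 rad) above the strap, leaning towards the post; 1.4 = fully down, lying on the strap and pointing to the post. It starts at 0 to 0.2, stays where it is left, and takes about 3 to 5 N at its end. It turns in the strap's own upright plane.
- lever_axle (a point): the lever's level axle, on the strap 55 mm from the post's axis, 104 mm above the desk; when the strap is home it is straight above the vessel
- lever_end (a point): far end of the cam lever, 47 mm from its axle. The lever's black grip is 18 mm wide and 10 mm thick (5 mm either side of the line from axle to end). Push it from its front or upper face, the one that looks away from the post.
- pad: round black spring-loaded pressure pad, 24 mm across, under the strap straight below the lever's axle. The lever's cam drives it down 7.5 mm; raised, its foot is 6 mm above the vessel's lid, and with strap home and lever down it presses on the lid by a spring (about 9 N). Origin: at the strap's mid-height.
- vessel: loose round metal vessel with a flat lid (a groove runs round below it), 45 mm across, 52 mm high, standing in the nest (top 64 mm above the desk). Origin: centre of its underside.
- beaker_1: clear empty beaker, 72 mm across, 94 mm high, standing on the desk. Origin: centre of its underside. Bystander.
- tube_1: capped sample tube, 30 mm across, 97 mm high, standing on the desk. Origin: centre of its underside. Bystander.
- case_1: black zip case, 78 x 128 x 23 mm, lying on the desk. Origin: centre of its underside. Bystander.
Mind the look-alikes: they are no part of the job. Of the things shaped like the vessel, the metal one is meant.

How it is judged:
On the way, in this order (a step that is already met when the one before it is completed fails the run):
1. the strap is swung home over the vessel, the lever still raised (value of joint strap below 0.1 rad and value of joint lever below 0.6 rad), for 0.2 s.
2. the cam lever is pushed down and the pad presses on the lid (value of joint strap below 0.12 rad and value of joint lever above 1.25 rad and contact force between pad and vessel above 1.5 N), for 0.2 s.
At the end, for the whole second after the job is handed in: The strap is within 0.12 rad of home, the lever is down (past 1.25 of 1.4 rad) and at rest, the pad presses on the lid with more than 1.5 N, the vessel stands upright in its nest (within 6 mm of its seat), and beaker, tube and case are within 20 mm of where they were and upright (all of step 2 and velocity of joint lever between -0.05 and 0.05 rad/s and distance between vessel and stand_nest below 0.006 m and angle between vessel's own z axis and vertical below 0.06 rad and linear speed of vessel below 0.01 m/s and distance of each of beaker_1, tube_1, case_1 from where it was at the start of the episode below 0.02 m and angle between each of beaker_1, tube_1's own z axis and vertical below 0.1 rad); the robot touches nothing.
It fails at once if the lever is pushed down before the strap is over the vessel (value of joint lever above 0.7 rad and value of joint strap above 0.2 rad).
It fails at once if the vessel is lifted, tipped or shoved out of its nest (distance of vessel from where it was at the start of the episode above 0.008 m or angle between vessel's own z axis and vertical above 0.15 rad).
It fails at once if the clamp is pushed with more than 40 N, or pinched (contact force between the fingers and stand above 40 N).
It fails at once if beaker, tube or case is lifted, tipped or shoved away (distance of any of beaker_1, tube_1, case_1 from where it was at the start of the episode above 0.03 m).
It also fails if it takes over 45 s, if anything falls off the work surface, if the arm or the gripper's body presses on something with over 40 N, if the wrist force passes 120 N, or if a joint passes its speed limit or range.

## Working session

There is one attempt and no reset: what is moved stays moved. The work goes in short steps, Python scripts to look and compute and a tool call to move; the robot and the scene stay as the last step left them, time stands still between calls to the robot, and variables do not carry over. Pictures are saved under pics/ and viewed, and the job is handed in when it is done.

Besides the shell and the picture viewer there is one more tool, called after "Emit:" as name([rows], argument=value, ...), one row to a line, values as JSON. step_arm: Moves the arm, as the interface text tells. Its arguments: {"type":"object","properties":{"motion":{"type":"array","items":{"type":"array","items":{"type":"number"}}}},"required":["motion"]}

```bash
mkdir -p pics
cat > h.py <<'E'
from plant import monitor, eyes, manip
import cv2, numpy as np
def grab(cam,fn):
    f=eyes.grab_frame(cam); cv2.imwrite('pics/'+fn,cv2.cvtColor(f['pixels'],cv2.COLOR_RGB2BGR)); return f
E
python3 - <<'E'
from h import *
print(monitor.state())
for c in ('scene','side','wrist'):
    f=grab(c,c+'0.png'); np.savez(c+'.npz',**{k:np.array(v) for k,v in f.items() if k!='pixels'})
    for n in ('stand','vessel','beaker_1','tube_1','case_1'):
        print(c,n,[(np.round(d['box']).tolist(),round(d['p'],2)) for d in eyes.look_for(n,c)][:3])
    for n in ('stand','stand_nest','strap_pivot','strap_tab','lever_axle','lever_end','vessel','beaker_1','tube_1','case_1'):
        print(c,n,[(np.round(d['uv'],1).tolist(),round(d['p'],2)) for d in eyes.pinpoint(n,c)][:3])
E
```

```text
{'time': 0.0, 'joint_pos': array([-1.18990262e-01,  5.33826213e-02,  1.61428882e+00, -3.70722204e-05,
        1.47596632e+00, -1.19016245e-01]), 'joint_vel': array([-0.00028235,  0.0009825 ,  0.00140296,  0.00051962, -0.00096125,
       -0.00092058]), 'joint_efforts': array([ 2.70554956e-04, -3.93670499e+01, -3.70175600e+01, -1.62778279e-04,
        6.93513779e-03, -6.06393527e-06]), 'tool_pos': array([6.24387099e-01, 6.93892301e-05, 2.30050123e-01]), 'tool_rot': array([-7.92377430e-04,  7.07095970e-01,  7.07116852e-01, -6.46600902e-04]), 'contact_force': array([ 0.07873966, -0.87630339, -0.11308945]), 'ft_torque': array([ 0.01660239, -0.01983827, -0.05041703]), 'gripper_width': 0.9959791260449785}
scene stand [([305.0, 272.0, 47.0, 71.0], 0.89), ([256.0, 370.0, 48.0, 42.0], 0.46)]
scene vessel [([308.0, 280.0, 21.0, 27.0], 0.87), ([337.0, 255.0, 12.0, 23.0], 0.62), ([305.0, 272.0, 48.0, 75.0], 0.58)]
scene beaker_1 [([268.0, 320.0, 28.0, 51.0], 0.67), ([302.0, 244.0, 8.0, 14.0], 0.32)]
scene tube_1 [([356.0, 203.0, 11.0, 35.0], 0.57)]
scene case_1 [([257.0, 370.0, 44.0, 46.0], 0.55)
[... 1269 characters left out ...]
58), ([327.7, 244.6], 0.18)]
side tube_1 [([303.1, 366.9], 0.86)]
side case_1 [([319.6, 228.5], 0.52)]
wrist stand []
wrist vessel [([108.0, 228.0, 64.0, 62.0], 0.93), ([121.0, 351.0, 50.0, 47.0], 0.78)]
wrist beaker_1 [([109.0, 25.0, 142.0, 50.0], 0.91)]
wrist tube_1 [([109.0, 24.0, 141.0, 48.0], 0.44)]
wrist case_1 []
wrist stand [([148.9, 211.1], 0.95)]
wrist stand_nest []
wrist strap_pivot [([155.6, 222.0], 0.77)]
wrist strap_tab [([113.0, 328.4], 0.81)]
wrist lever_axle [([120.3, 293.2], 0.82)]
wrist lever_end [([94.2, 312.2], 0.74)]
wrist vessel [([126.7, 221.9], 0.94), ([137.1, 347.7], 0.74), ([122.8, 297.2], 0.34)]
wrist beaker_1 [([139.7, 6.8], 0.93)]
wrist tube_1 []
wrist case_1 []
```

Run:
```python
import cv2
a=cv2.imread('pics/scene0.png'); cv2.imwrite('pics/sc_z.png',cv2.resize(a[170:410,200:440],(720,720))[:600])
a=cv2.imread('pics/side0.png'); cv2.imwrite('pics/si_z.png',cv2.resize(a[200:380,240:400],None,fx=3.3,fy=3.3,interpolation=cv2.INTER_CUBIC))
```

```text
(no output)
```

View pics/sc_z.png

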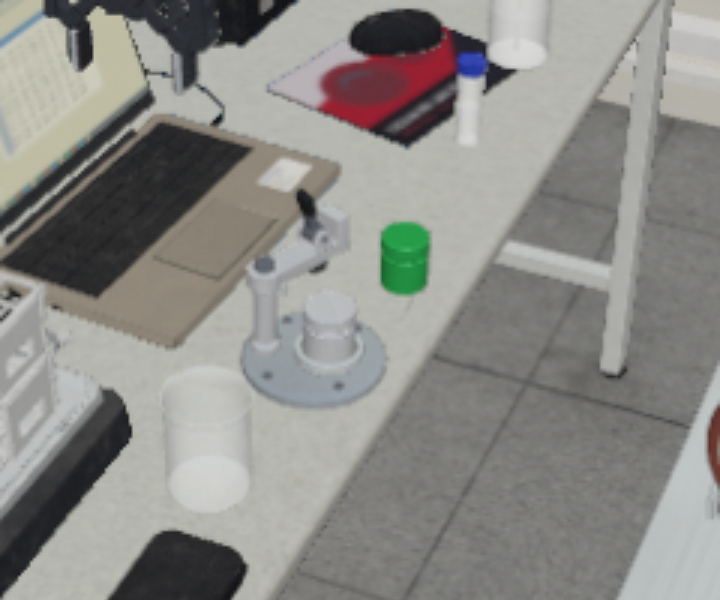

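View pics/si_z.png

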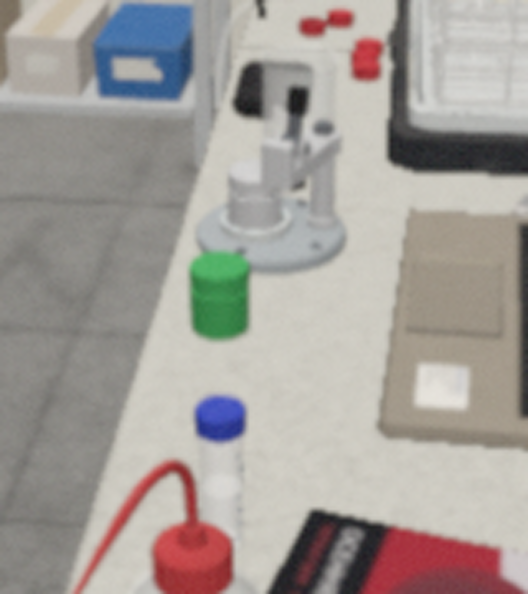

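View pics/wrist0.png

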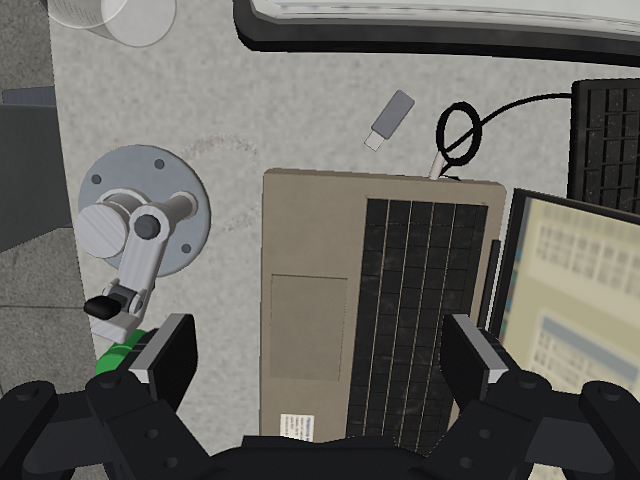

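View pics/scene0.png

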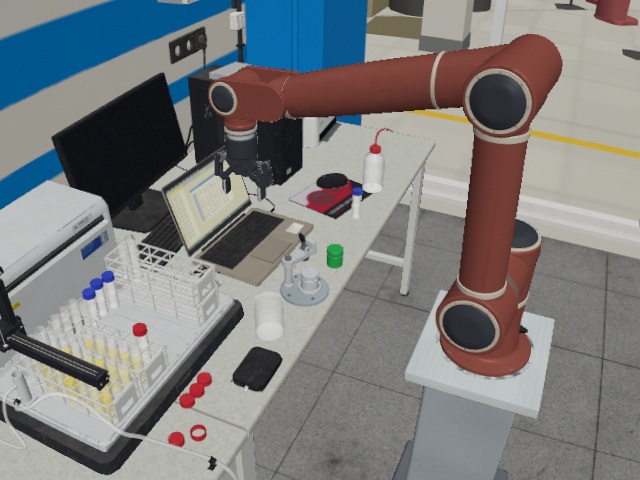

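```bash
cat >> h.py <<'E'
from scipy.spatial.transform import Rotation as R
from scipy.optimize import least_squares
def qR(q): return R.from_quat(np.roll(q,-1))
class Cam:
    def __init__(s,f,st=None):
        s.K=np.array(f['mtx']);s.d=np.array(f['dist'])
        if 'hand_eye' in f:
            T=np.eye(4);T[:3,:3]=qR(st['tool_rot']).as_matrix();T[:3,3]=st['tool_pos']
            M=np.linalg.inv(T@np.array(f['hand_eye']));s.r=cv2.Rodrigues(M[:3,:3])[0];s.t=M[:3,3]
        else: s.r=np.array(f['rvec']).astype(float);s.t=np.array(f['tvec']).astype(float)
    def proj(s,P): return cv2.projectPoints(np.array(P,float).reshape(-1,3),s.r,s.t,s.K,s.d)[0].reshape(-1,2)
    def ray(s,uv):
        n=cv2.undistortPoints(np.array([[uv]],float),s.K,s.d).reshape(2)
        Rm=cv2.Rodrigues(s.r)[0];return -Rm.T@s.t.reshape(3),Rm.T@np.array([*n,1.])
    def at_z(s,uv,z):
        o,d=s.ray(uv);return o+d*(z-o[2])/d[2]
def model(p):
    x,y,w,a,l=p
    Rz=lambda t:np.array([[np.cos(t),-np.sin(t),0],[np.sin(t),np.cos(t),0],[0,0,1]])
    S=lambda q:Rz(w)@np.array(q)+np.array([x,y,0])
    piv=np.array([.042,0,0])
    B=lambda r,z,s=0:S(piv+Rz(a)@np.array([-r,s,z]))   # strap frame
    e=1.4-l
    return dict(stand=S([0,0,0]),stand_nest=S([-.013,0,.012]),strap_pivot=B(0,.086),strap_tab=B(.078,.108),
      lever_axle=B(.055,.104),lever_end=B(.055-.047*np.cos(e),.104+.047*np.sin(e)),vessel=S([-.013,0,.012]))
E
cat > fit.py <<'E'
from h import *
import sys
def meas():
    out=[];cams={}
    for c in ('scene','side','wrist'):
        st=monitor.state();f=eyes.grab_frame(c);cams[c]=Cam(f,st)
        for n in ('stand','stand_nest','strap_pivot','strap_tab','lever_axle','lever_end'):
            for d in eyes.pinpoint(n,c):
                if d['p']>.4: out.append((c,n,np.array(d['uv']),d['p']))
    return out,cams
def fit(out,cams,p0):
    sg={'scene':2.,'side':2.,'wrist':4.}
    best={}
    def res(p):
        m=model(p);r=[]
        for c,n,uv,pp in out: r+=list((cams[c].proj(m[n])[0]-uv)/sg[c])
        return np.array(r)
    s=least_squares(res,p0,loss='soft_l1',x_scale=[.05,.05,.3,.3,.3])
    return s.x,res(s.x)
if __name__=='__main__':
    out,cams=meas()
    w=cams['wrist'];b=w.at_z([145,212],.012);pv=w.at_z([150,226],.1);print('base',b,'piv',pv)
    w0=np.arctan2(*(pv-b)[1::-1]) 
    p0=[b[0],b[1],w0,1.1,.1]
    x,r=fit(out,cams,p0);print(np.round(x,4))
    for (c,n,uv,pp),e in zip(out,r.reshape(-1,2)): print(c,n,uv.round(),round(pp,2),e.round(1))
    for k,v in model(x).items(): print(k,v.round(4))
E
python3 fit.py
python3 - <<'E'
from h import *
for c in('scene','side'):
    f=eyes.grab_frame(c);C=Cam(f)
    for n in('beaker_1','tube_1','case_1','vessel'):
        for d in eyes.pinpoint(n,c)[:3]: print(c,n,round(d['p'],2),C.at_z(d['uv'],0.).round(3))
E
```

```text
base [ 0.46995368 -0.00251353  0.012     ] piv [0.51022763 0.0056395  0.1       ]
[ 0.4641 -0.0055  0.212   0.9953  0.1033]
scene stand_nest [311. 285.] 0.8 [-0.8  1.7]
scene strap_pivot [287. 258.] 0.95 [0.3 2.3]
scene strap_tab [311. 240.] 0.58 [-0.6  1.6]
scene lever_axle [305. 243.] 0.63 [-0.5  2.1]
scene lever_axle [298. 235.] 0.45 [3.1 6.3]
scene lever_end [300. 235.] 0.45 [-0.  -0.2]
side stand [320. 271.] 0.77 [0.4 0.1]
side stand_nest [316. 266.] 0.94 [0.4 0.8]
side strap_pivot [327. 245.] 0.71 [ 5.  -1.9]
side strap_pivot [337. 242.] 0.62 [ 0.2 -0. ]
side strap_tab [324. 240.] 0.76 [-0.1  2.2]
side lever_end [328. 224.] 0.49 [1.1 0.3]
wrist stand [146. 211.] 0.91 [-0.5  0.5]
wrist strap_pivot [155. 219.] 0.7 [-1.   1.3]
wrist strap_tab [114. 329.] 0.81 [0.1 0.2]
wrist lever_end [ 96. 312.] 0.89 [-0.   0.1]
stand [ 0.4641 -0.0055  0.    ]
stand_nest [ 0.4514 -0.0082  0.012 ]
strap_pivot [0.5052 0.0034 0.086 ]
strap_tab [ 0.4775 -0.0695  0.108 ]
lever_axle [ 0.4856 -0.048   0.104 ]
lever_end [ 0.4902 -0.0361  0.1492]
vessel [ 0.4514 -0.0082  0.012 ]
scene beaker_1 0.66 [0.48  0.165 0.   ]
scene beaker_1 0.66 [ 0.56  -0.107  0.   ]
scene tube_1 0.61 [ 0.481 -0.403  0.   ]
scene case_1 0.65 [0.439 0.301 0.   ]
scene vessel 0.84 [ 0.468 -0.032  0.   ]
scene vessel 0.8 [ 0.448 -0.164  0.   ]
side beaker_1 0.69 [0.48  0.192 0.   ]
side tube_1 0.68 [ 0.469 -0.406  0.   ]
side tube_1 0.59 [0.449 0.317 0.   ]
side tube_1 0.5 [0.471 0.157 0.   ]
side case_1 0.6 [0.443 0.302 0.   ]
side case_1 0.17 [0.489 0.166 0.   ]
side vessel 0.64 [ 0.445 -0.142  0.   ]
side vessel 0.63 [0.448 0.021 0.   ]
```

Emit:
step_arm([
  [-0.08, 0, 0, 0, 0, 0, 255],
  [-0.16, 0, 0, 0, 0, 0, 255],
  [-0.22, 0, 0, 0, 0, 0, 255],
  [-0.22, 0, 0, 0, 0, 0, 255],
  [-0.22, 0, 0, 0, 0, 0, 255],
  [-0.22, 0, 0, 0, 0, 0, 255],
])

```text
time: 4.55
tool_pos: [0.5159, -0.0001, 0.2318]
tool_rot: [0.0, 0.707, 0.707, 0.0]
contact_force: [-0.2, -0.2, 0.6]
gripper_width: 0.0
```

```bash
cat > run.py <<'E'
from fit import *
import sys
p0=eval(sys.argv[1]); out,cams=meas()
st=monitor.state();f=grab('wrist',sys.argv[2]);w=cams['wrist']
x,r=fit(out,cams,p0);print('all',np.round(x,4))
ow=[o for o in out if o[0]=='wrist']
if len(ow)>3:
    pass
for (c,n,uv,pp),e in zip(out,r.reshape(-1,2)): print(c,n,uv.round(),round(pp,2),e.round(1))
im=cv2.imread('pics/'+sys.argv[2])
for k,v in model(x).items():
    u=w.proj(v)[0]
    if k!='vessel': cv2.circle(im,tuple(int(q) for q in u),3,(0,0,255),-1);print(k,v.round(4))
cv2.imwrite('pics/o_'+sys.argv[2],im)
print(st['time'],st['tool_pos'].round(4),st['contact_force'].round(1),st['gripper_width'])
E
python3 run.py "[.4641,-.0055,.212,.995,.1]" w1.png
```

```text
all [ 0.4663 -0.0066  0.2153  0.9471  0.0907]
scene stand [304. 292.] 0.73 [-0.3 -0.3]
scene stand_nest [310. 287.] 0.57 [-0.4  0.8]
scene strap_pivot [289. 261.] 0.76 [-0.9  0.7]
scene strap_tab [310. 241.] 0.59 [0.5 0.8]
scene lever_end [296. 235.] 0.54 [ 1.9 -0.4]
side stand [324. 268.] 0.55 [-0.8  1.9]
side stand_nest [317. 266.] 0.68 [0.2 0.7]
side strap_pivot [338. 244.] 0.66 [-0.3 -1.2]
side strap_tab [323. 241.] 0.87 [0.3 1.8]
side lever_axle [329. 244.] 0.62 [-0.3 -0.5]
side lever_end [330. 224.] 0.68 [0.4 0.3]
wrist stand [268. 213.] 0.98 [-1.1  0. ]
wrist strap_pivot [306. 224.] 0.9 [0.2 0.4]
wrist strap_tab [264. 330.] 0.7 [-0.4  0.2]
wrist lever_axle [275. 297.] 0.89 [-0.   1.1]
wrist lever_axle [267. 330.] 0.44 [ 1.9 -7.3]
wrist lever_end [275. 317.] 0.61 [ 0.1 -0.4]
stand [ 0.4663 -0.0066  0.    ]
stand_nest [ 0.4536 -0.0094  0.012 ]
strap_pivot [0.5073 0.0024 0.086 ]
strap_tab [ 0.4763 -0.0692  0.108 ]
lever_axle [ 0.4854 -0.0481  0.104 ]
lever_end [ 0.4903 -0.0369  0.1494]
5.6 [ 0.515  -0.      0.2313] [-0.5 -0.7  0.3] -0.0005681870514297716
```

View pics/o_w1.png

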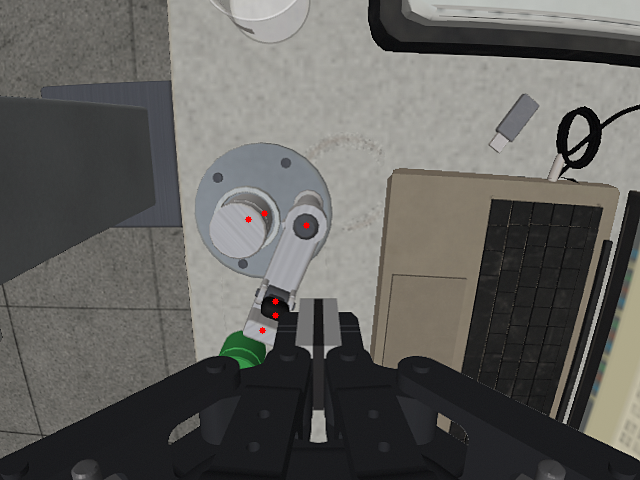

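Emit:
step_arm([
  [0.0, -0.05, 0, 0, 0, 0.09, 255],
  [0.006, -0.1, -0.02, 0, 0, 0.18, 255],
  [0.012, -0.14, -0.05, 0, 0, 0.27, 255],
  [0.014, -0.18, -0.1, 0, 0, 0.36, 255],
  [0.014, -0.18, -0.14, 0, 0, 0.45, 255],
  [0.014, -0.18, -0.18, 0, 0, 0.54, 255],
  [0.014, -0.18, -0.21, 0, 0, 0.63, 255],
  [0.014, -0.18, -0.23, 0, 0, 0.72, 255],
  [0.014, -0.18, -0.25, 0, 0, 0.775, 255],
  [0.014, -0.18, -0.26, 0, 0, 0.775, 255],
])

```text
time: 6.65
tool_pos: [0.5214, -0.0898, 0.1002]
tool_rot: [-0.001, 0.203, 0.979, 0.0]
contact_force: [0.7, -0.8, -0.4]
gripper_width: 0.006
```

```bash
python3 run.py "[.4663,-.0066,.2153,.947,.09]" w2.png
```

```text
all [ 0.4669 -0.0096  0.365   0.8331  0.1148]
scene stand [304. 292.] 0.8 [ 0.1 -0.5]
scene stand [310. 287.] 0.62 [-2.9  1.9]
scene stand_nest [308. 286.] 0.78 [0.3 0.5]
scene strap_pivot [288. 262.] 0.66 [-0.5  0.4]
scene strap_tab [312. 241.] 0.9 [-0.9  0.9]
scene lever_end [299. 236.] 0.56 [ 0.4 -0.5]
side stand [322. 269.] 0.85 [-0.   1.7]
side stand_nest [315. 268.] 0.72 [1.3 0.1]
side strap_pivot [337. 246.] 0.68 [ 0.4 -2. ]
side strap_tab [324. 244.] 0.53 [0.2 0.3]
side lever_end [331. 227.] 0.53 [ 0.1 -1.4]
wrist strap_pivot [524. 175.] 0.88 [0.3 0.2]
wrist strap_tab [328. 188.] 0.63 [-0.6  0.6]
wrist lever_axle [390. 183.] 0.77 [0.8 1. ]
wrist lever_axle [481. 214.] 0.56 [-21.8  -6.8]
wrist lever_end [482. 215.] 0.58 [ 0.  -0.6]
stand [ 0.4669 -0.0096  0.    ]
stand_nest [ 0.4548 -0.0143  0.012 ]
strap_pivot [0.5061 0.0054 0.086 ]
strap_tab [ 0.4777 -0.0673  0.108 ]
lever_axle [ 0.4861 -0.0459  0.104 ]
lever_end [ 0.4909 -0.0335  0.1491]
7.7 [ 0.522  -0.09    0.1013] [0.5 0.8 0.3] -0.00221244899376067
```

View pics/o_w2.png

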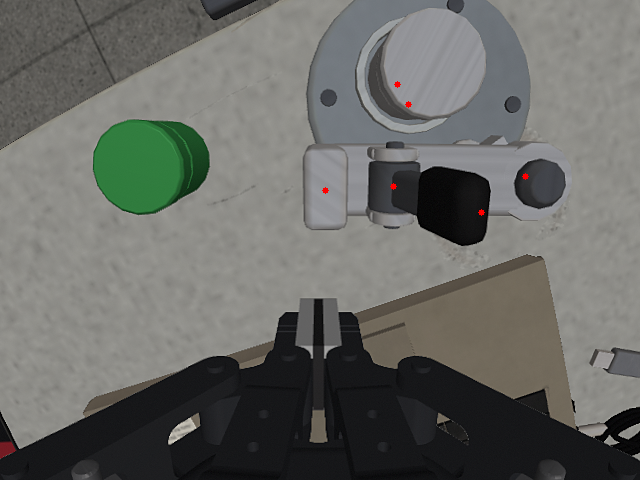

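Run:
```python
import numpy as np
def t(th,s,r=.08):
    c,n=np.cos(th),np.sin(th); return np.array([.507+(-r*c-s*n),.0027+(-r*n+s*c)])
b=np.array([.522,-.09])
for th,s in [(1.162,-.04),(1.162,-.03)]+[(a,-.024) for a in (1.162,1.08,1,.92,.84,.76,.68,.6,.52,.44,.36,.32,.28,.24,.21)]:
    print(th,s,((t(th,s)-b)/.5).round(3),round((th-1.162)/1.5,3))
```

```text
1.162 -0.04 [-0.02   0.007] 0.0
1.162 -0.03 [-0.039  0.015] 0.0
1.162 -0.024 [-0.05  0.02] 0.0
1.08 -0.024 [-0.063  0.022] -0.055
1 -0.024 [-0.076  0.025] -0.108
0.92 -0.024 [-0.089  0.029] -0.161
0.84 -0.024 [-0.101  0.034] -0.215
0.76 -0.024 [-0.113  0.04 ] -0.268
0.68 -0.024 [-0.124  0.047] -0.321
0.6 -0.024 [-0.135  0.055] -0.375
0.52 -0.024 [-0.145  0.064] -0.428
0.44 -0.024 [-0.154  0.074] -0.481
0.36 -0.024 [-0.163  0.084] -0.535
0.32 -0.024 [-0.167  0.09 ] -0.561
0.28 -0.024 [-0.171  0.095] -0.588
0.24 -0.024 [-0.174  0.101] -0.615
0.21 -0.024 [-0.176  0.105] -0.635
```

Emit:
step_arm([
  [-0.02, 0.007, 0, 0, 0, 0, 255],
  [-0.039, 0.015, 0, 0, 0, 0, 255],
  [-0.05, 0.02, 0, 0, 0, 0, 255],
  [-0.063, 0.022, 0, 0, 0, -0.055, 255],
  [-0.076, 0.025, 0, 0, 0, -0.108, 255],
  [-0.089, 0.029, 0, 0, 0, -0.161, 255],
  [-0.101, 0.034, 0, 0, 0, -0.215, 255],
  [-0.113, 0.04, 0, 0, 0, -0.268, 255],
])

```text
time: 8.55
tool_pos: [0.4652, -0.0699, 0.1015]
tool_rot: [0.001, 0.396, 0.918, 0.0]
contact_force: [0.8, -0.1, -0.9]
gripper_width: 0.001
```

Run:
```python
from h import *
grab('wrist','w3.png');print(monitor.state()['contact_force'])
```

```text
[ 0.13915448  1.02538063 -0.24013902]
```

View pics/w3.png

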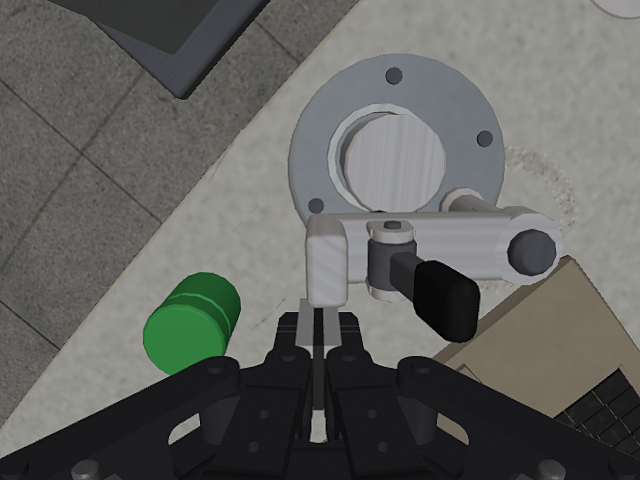

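Emit:
step_arm([
  [-0.011, 0.007, 0, 0, 0, -0.053, 255],
  [-0.022, 0.015, 0, 0, 0, -0.107, 255],
  [-0.032, 0.024, 0, 0, 0, -0.16, 255],
  [-0.041, 0.034, 0, 0, 0, -0.213, 255],
  [-0.05, 0.044, 0, 0, 0, -0.267, 255],
  [-0.054, 0.05, 0, 0, 0, -0.293, 255],
  [-0.058, 0.055, 0, 0, 0, -0.32, 255],
])

```text
time: 9.3
tool_pos: [0.4361, -0.0427, 0.1014]
tool_rot: [0.0, 0.601, 0.799, -0.0]
contact_force: [0.0, -0.7, -0.1]
gripper_width: 0.002
```

```bash
python3 run.py "[.4663,-.0066,.2153,.06,.09]" w4.png
```

```text
all [ 0.4661 -0.0055  0.25    0.0527  0.0721]
scene stand [304. 293.] 0.98 [-0.2 -0.6]
scene stand_nest [312. 287.] 0.69 [-1.9  0.7]
scene stand_nest [307. 243.] 0.44 [ 0.9 22.6]
scene strap_pivot [286. 260.] 0.71 [0.6 1.5]
scene strap_tab [318. 257.] 0.65 [0.1 0.4]
scene lever_axle [308. 251.] 0.63 [0.3 3.6]
scene lever_end [302. 243.] 0.51 [ 1.4 -0.3]
side stand [322. 270.] 0.59 [0.2 0.5]
side strap_pivot [335. 244.] 0.8 [ 1.4 -1.4]
side strap_pivot [308. 367.] 0.49 [ 14.6 -62.6]
side strap_tab [310. 236.] 0.7 [-0.9 -0.1]
side strap_tab [317. 265.] 0.67 [ -4.  -14.3]
side lever_axle [314. 239.] 0.49 [ 1.5 -0.8]
wrist stand [386. 200.] 0.65 [-1.   0.3]
wrist strap_pivot [515. 243.] 0.96 [0.3 0. ]
wrist strap_tab [325. 265.] 0.88 [-0.4  0.2]
wrist lever_axle [387. 261.] 0.6 [ 0.3 -0. ]
wrist lever_end [466. 320.] 0.66 [-1.1 -0.9]
wrist lever_end [324. 266.] 0.63 [34.3 12.6]
stand [ 0.4661 -0.0055  0.    ]
stand_nest [ 0.4535 -0.0087  0.012 ]
strap_pivot [0.5068 0.0049 0.086 ]
strap_tab [ 0.4324 -0.0183  0.108 ]
lever_axle [ 0.4543 -0.0115  0.104 ]
lever_end [ 0.4651 -0.0081  0.1496]
10.35 [ 0.4365 -0.0425  0.1013] [ 0.5 -0.3  0.4] -0.0022632619618263945
```

View pics/o_w4.png

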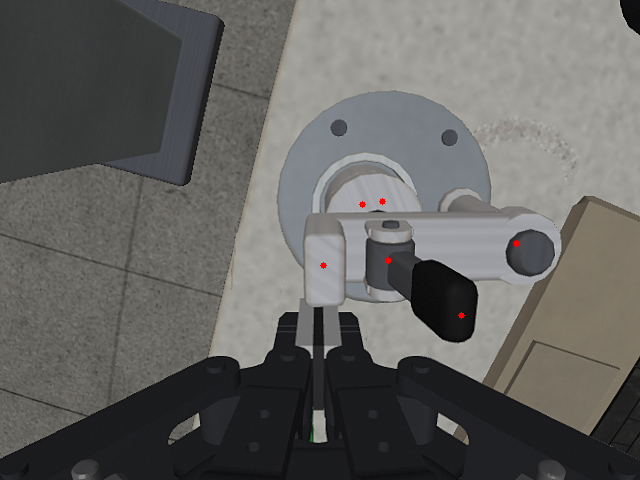

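Emit:
step_arm([
  [-0.001, 0.003, 0, 0, 0, -0.015, 255],
  [-0.002, 0.006, 0, 0, 0, -0.03, 255],
  [-0.002, 0.009, 0, 0, 0, -0.045, 255],
  [-0.003, 0.011, 0, 0, 0, -0.05, 255],
])

```text
time: 10.8
tool_pos: [0.4349, -0.037, 0.1013]
tool_rot: [0.0, 0.631, 0.776, -0.0]
contact_force: [-0.5, -1.9, 0.1]
gripper_width: -0.001
```

Emit:
step_arm([
  [0, 0.002, 0, 0, 0, 0, 255],
  [0, 0.003, 0, 0, 0, 0, 255],
])

```text
time: 11.0
tool_pos: [0.4349, -0.0368, 0.1013]
tool_rot: [0.001, 0.631, 0.776, -0.002]
contact_force: [-0.6, -8.1, -0.0]
gripper_width: 0.0
```

Emit:
step_arm([
  [0, 0.002, 0, 0, 0, 0, 255],
  [0, 0.003, 0, 0, 0, 0, 255],
])

```text
time: 11.2
tool_pos: [0.4349, -0.0367, 0.1014]
tool_rot: [0.002, 0.631, 0.776, -0.003]
contact_force: [-1.6, -13.0, -1.7]
gripper_width: -0.0
```

Emit:
step_arm([
  [0, -0.01, 0, 0, 0, 0, 255],
  [0, -0.03, 0, 0, 0, 0, 255],
  [0, -0.05, 0.02, 0, 0, 0, 255],
  [0, -0.06, 0.06, 0, 0, 0, 255],
  [0, -0.06, 0.12, 0, 0, 0, 255],
  [0, -0.06, 0.15, 0, 0, 0, 255],
  [0, -0.06, 0.15, 0, 0, 0, 255],
])

```text
time: 11.9
tool_pos: [0.4369, -0.0648, 0.1797]
tool_rot: [0.003, 0.631, 0.776, 0.001]
contact_force: [-0.1, -0.6, -0.2]
gripper_width: 0.002
```

```bash
python3 run.py "[.4663,-.0066,.2153,.0,.09]" w5.png
```

```text
all [ 0.4668 -0.0042  0.2072  0.0195  0.092 ]
scene stand_nest [312. 287.] 0.63 [-2.1  0.7]
scene strap_pivot [287. 258.] 0.81 [-0.3  2.2]
scene strap_tab [321. 255.] 0.73 [-1.4  2.1]
scene lever_axle [310. 256.] 0.66 [-0.7  1.3]
scene lever_axle [289. 262.] 0.59 [10.  -1.7]
scene lever_end [304. 241.] 0.56 [0.1 1.2]
side stand [323. 267.] 0.8 [-0.4  2.2]
side stand_nest [317. 265.] 0.77 [0.2 1. ]
side strap_tab [308. 236.] 0.87 [ 0.4 -0.1]
side lever_axle [318. 239.] 0.56 [-0.  -1.1]
side lever_end [323. 221.] 0.43 [-0.6 -0.7]
wrist stand [376. 152.] 0.94 [-0.1 -0. ]
wrist strap_pivot [470. 159.] 0.61 [-0.2  0.9]
wrist strap_tab [333. 164.] 0.89 [-0.3  1. ]
wrist lever_axle [376. 166.] 0.8 [0.1 0.1]
wrist lever_end [420. 179.] 0.69 [ 0.2 -0.6]
stand [ 0.4668 -0.0042  0.    ]
stand_nest [ 0.4541 -0.0068  0.012 ]
strap_pivot [0.5079 0.0045 0.086 ]
strap_tab [ 0.4319 -0.013   0.108 ]
lever_axle [ 0.4543 -0.0079  0.104 ]
lever_end [ 0.4662 -0.0051  0.1494]
12.95 [ 0.435  -0.064   0.1763] [ 0.1 -0.6  0.8] -0.0007360534698261498
```

View pics/o_w5.png

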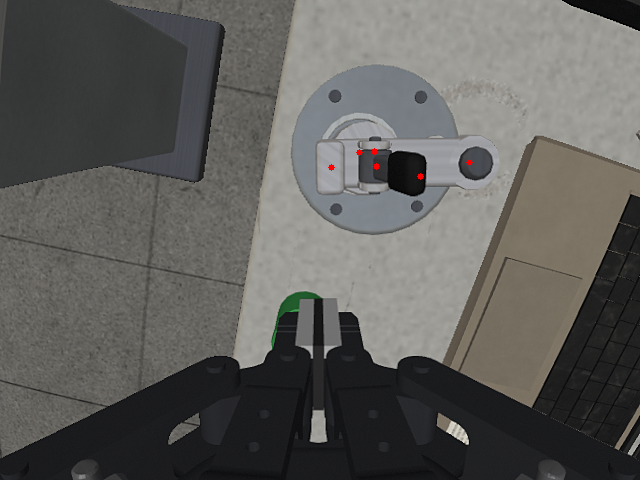

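Emit:
step_arm([
  [-0.03, 0.03, 0, 0, 0, 0, 255],
  [-0.03, 0.07, 0, 0, 0, 0, 255],
  [-0.03, 0.098, 0, 0, 0, 0, 255],
  [-0.03, 0.098, -0.03, 0, 0, 0, 255],
  [-0.03, 0.098, -0.065, 0, 0, 0, 255],
  [-0.03, 0.098, -0.065, 0, 0, 0, 255],
])

```text
time: 13.6
tool_pos: [0.4178, -0.0149, 0.1403]
tool_rot: [-0.003, 0.631, 0.776, -0.002]
contact_force: [-1.0, 1.3, -0.4]
gripper_width: -0.0
```

Run:
```python
from h import *
grab('wrist','w6.png')
for c in('scene','side'):
    f=eyes.grab_frame(c);a=f['pixels'][200:320,240:400,::-1]
    cv2.imwrite(f'pics/{c}6.png',cv2.resize(a,None,fx=4,fy=4,interpolation=cv2.INTER_CUBIC))
print(monitor.state()['contact_force'])
```

```text
[1.13898604 1.06855088 0.59876117]
```

View pics/w6.png

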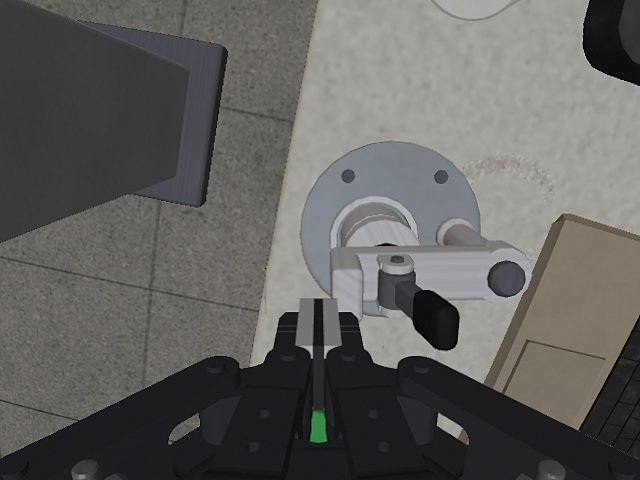

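View pics/side6.png

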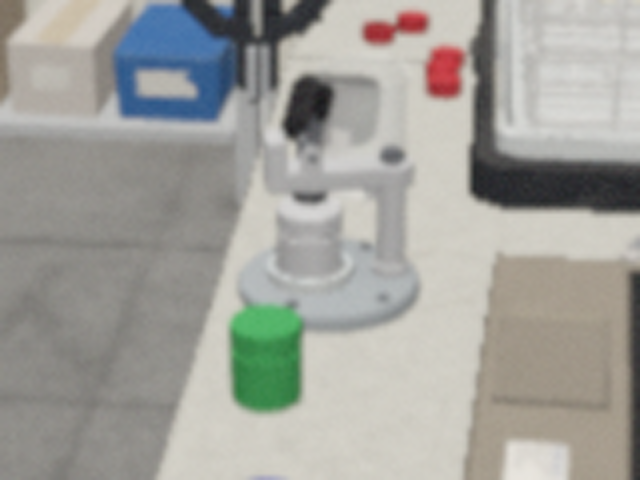

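View pics/scene6.png

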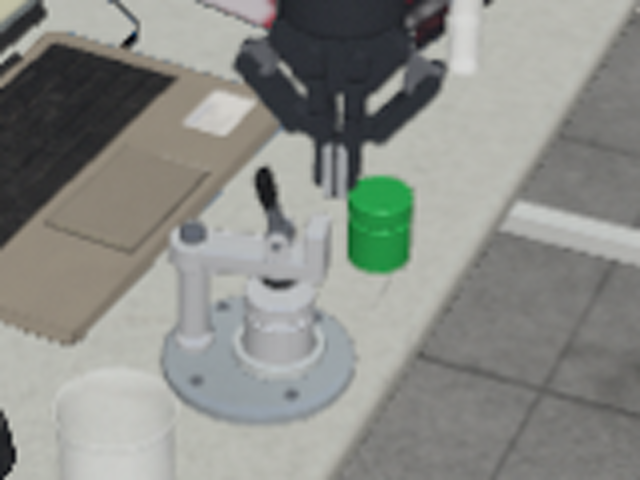

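Run:
```python
from h import *
s=monitor.state();print(s['tool_pos'],s['time'])
p=s['tool_pos'];d=np.array([.977,.213])
for u,z in[(-16,.142),(-8,.142),(-3,.1415),(3,.140),(8,.1385),(13,.1355),(18,.132),(22,.127),(26,.122),(26,.117),(26,.113),(26,.110)]:
    q=np.array([.4543,-.0080])+u/1000*d; print(u,z,((np.array([*q,z])-p)/.5).round(3))
```

```text
[ 0.42004848 -0.01540089  0.14384492] 13.75
-16 0.142 [ 0.037  0.008 -0.004]
-8 0.142 [ 0.053  0.011 -0.004]
-3 0.1415 [ 0.063  0.014 -0.005]
3 0.14 [ 0.074  0.016 -0.008]
8 0.1385 [ 0.084  0.018 -0.011]
13 0.1355 [ 0.094  0.02  -0.017]
18 0.132 [ 0.104  0.022 -0.024]
22 0.127 [ 0.111  0.024 -0.034]
26 0.122 [ 0.119  0.026 -0.044]
26 0.117 [ 0.119  0.026 -0.054]
26 0.113 [ 0.119  0.026 -0.062]
26 0.11 [ 0.119  0.026 -0.068]
```

Emit:
step_arm([
  [0.018, 0.004, -0.002, 0, 0, 0, 255],
  [0.037, 0.008, -0.004, 0, 0, 0, 255],
  [0.045, 0.01, -0.004, 0, 0, 0, 255],
  [0.053, 0.011, -0.004, 0, 0, 0, 255],
  [0.063, 0.014, -0.005, 0, 0, 0, 255],
  [0.068, 0.015, -0.006, 0, 0, 0, 255],
  [0.074, 0.016, -0.008, 0, 0, 0, 255],
  [0.079, 0.017, -0.009, 0, 0, 0, 255],
  [0.084, 0.018, -0.011, 0, 0, 0, 255],
])

```text
time: 14.65
tool_pos: [0.4617, -0.0058, 0.1379]
tool_rot: [-0.001, 0.631, 0.776, -0.0]
contact_force: [-2.7, -1.6, 0.3]
gripper_width: 0.0
```

Run:
```python
from h import *
grab('wrist','w7.png')
f=eyes.grab_frame('scene');a=f['pixels'][200:320,240:400,::-1]
cv2.imwrite(f'pics/scene7.png',cv2.resize(a,None,fx=4,fy=4,interpolation=cv2.INTER_CUBIC))
print(monitor.state()['contact_force'])
```

```text
[-2.22465292  0.25672235  0.04322202]
```

View pics/w7.png

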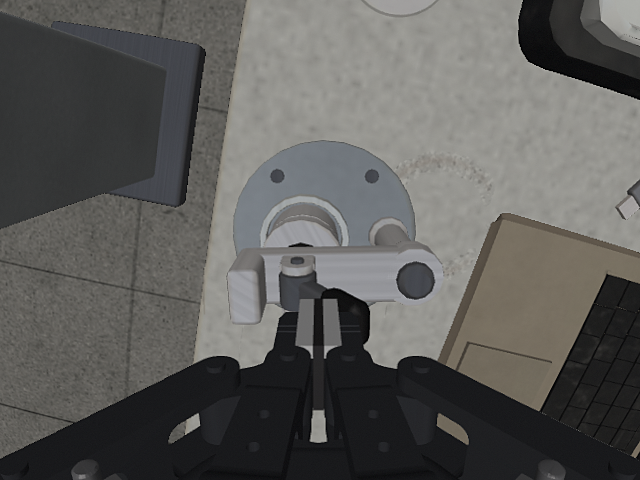

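View pics/scene7.png

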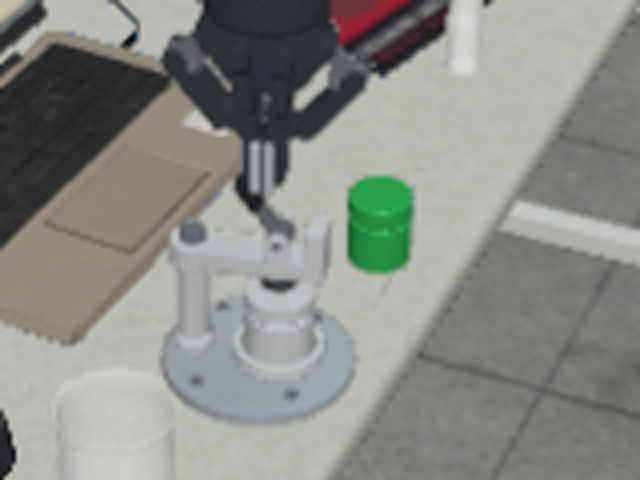

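Emit:
step_arm([
  [0.008, 0.002, -0.008, 0, 0, 0, 255],
  [0.014, 0.003, -0.014, 0, 0, 0, 255],
  [0.018, 0.004, -0.02, 0, 0, 0, 255],
  [0.022, 0.005, -0.026, 0, 0, 0, 255],
  [0.025, 0.005, -0.032, 0, 0, 0, 255],
  [0.027, 0.006, -0.038, 0, 0, 0, 255],
  [0.028, 0.006, -0.042, 0, 0, 0, 255],
])

```text
time: 15.45
tool_pos: [0.4765, -0.003, 0.1173]
tool_rot: [0.0, 0.631, 0.776, 0.0]
contact_force: [1.8, -0.5, 5.0]
gripper_width: -0.004
```

Run:
```python
from h import *
grab('wrist','w8.png')
f=eyes.grab_frame('scene');a=f['pixels'][200:320,240:400,::-1]
cv2.imwrite(f'pics/scene8.png',cv2.resize(a,None,fx=4,fy=4,interpolation=cv2.INTER_CUBIC))
print(monitor.state()['contact_force'],monitor.state()['tool_pos'])
```

```text
[ 0.65400734 -0.09647853  2.39446698] [ 0.47596885 -0.00304293  0.11696948]
```

View pics/scene8.png

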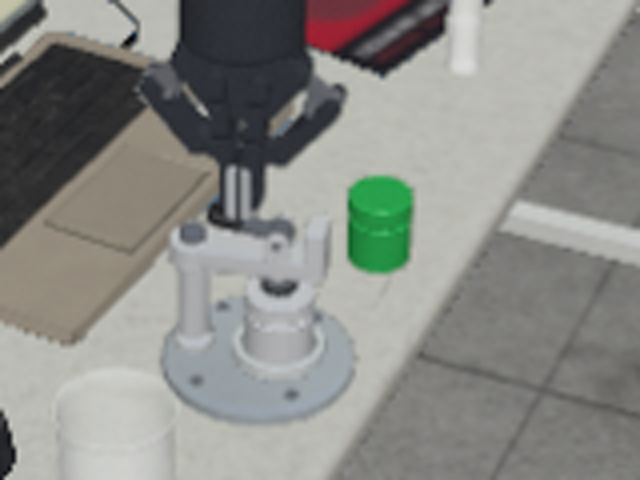

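View pics/w8.png

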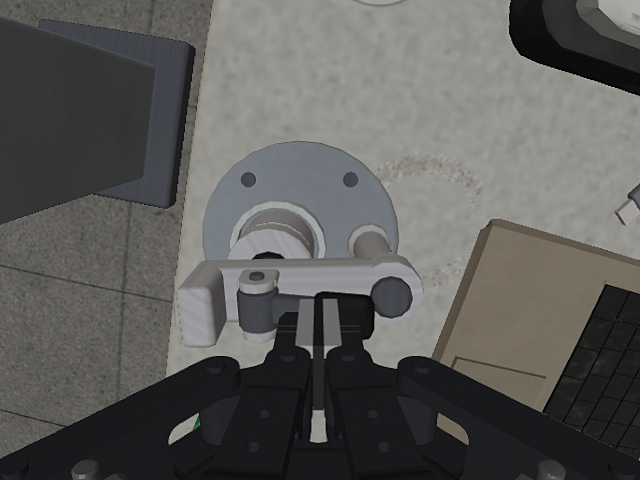

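Nearly down: the lever is about 0.2 rad from flat. I'll press straight down in small steps and watch the force.

Emit:
step_arm([
  [0, 0, -0.004, 0, 0, 0, 255],
  [0, 0, -0.008, 0, 0, 0, 255],
  [0, 0, -0.01, 0, 0, 0, 255],
  [0, 0, -0.012, 0, 0, 0, 255],
])

```text
time: 15.95
tool_pos: [0.4767, -0.0029, 0.1118]
tool_rot: [0.001, 0.631, 0.776, 0.001]
contact_force: [2.5, 0.5, 5.9]
gripper_width: 0.001
```

Emit:
step_arm([
  [0, 0, -0.002, 0, 0, 0, 255],
  [0, 0, -0.004, 0, 0, 0, 255],
])

```text
time: 16.15
tool_pos: [0.4771, -0.0029, 0.1101]
tool_rot: [0.001, 0.631, 0.776, 0.001]
contact_force: [3.8, 0.9, 6.1]
gripper_width: 0.002
```

Emit:
step_arm([
  [0, 0, -0.002, 0, 0, 0, 255],
  [0, 0, -0.003, 0, 0, 0, 255],
])

```text
time: 16.35
tool_pos: [0.4773, -0.0028, 0.1089]
tool_rot: [0.001, 0.631, 0.776, 0.001]
contact_force: [3.7, 1.6, 8.9]
gripper_width: 0.002
```

Emit:
step_arm([
  [0, 0, -0.002, 0, 0, 0, 255],
  [0, 0, -0.003, 0, 0, 0, 255],
])

```text
time: 16.55
tool_pos: [0.4774, -0.0028, 0.1087]
tool_rot: [0.001, 0.631, 0.776, 0.001]
contact_force: [-1.2, 2.1, 15.3]
gripper_width: 0.003
```

Emit:
step_arm([
  [0, 0, 0.01, 0, 0, 0, 255],
  [0, 0, 0.03, 0, 0, 0, 255],
  [0, 0, 0.08, 0, 0, 0, 255],
  [0, -0.05, 0.14, 0, 0, 0, 255],
  [-0.04, -0.12, 0.18, 0, 0, 0, 255],
  [-0.06, -0.16, 0.2, 0, 0, 0, 255],
  [-0.06, -0.16, 0.2, 0, 0, 0, 255],
])

```text
time: 17.25
tool_pos: [0.4454, -0.0849, 0.2077]
tool_rot: [0.001, 0.632, 0.775, -0.0]
contact_force: [0.6, -0.0, -0.3]
gripper_width: 0.001
```

```bash
python3 run.py "[.4663,-.0056,.2153,.0,1.35]" w9.png;  python3 - <<'E'
from h import *
for c in('scene','side'):
    f=eyes.grab_frame(c);a=f['pixels'][200:350,240:400,::-1];C=Cam(f)
    cv2.imwrite(f'pics/{c}9.png',cv2.resize(a,None,fx=4,fy=4,interpolation=cv2.INTER_CUBIC))
    for n in('beaker_1','tube_1','case_1'):
        for d in eyes.pinpoint(n,c)[:2]: print(c,n,round(d['p'],2),C.at_z(d['uv'],0.).round(3))
E
```

```text
all [ 0.465  -0.0052  0.234  -0.004   1.2859]
scene stand [304. 296.] 0.59 [-0.3 -2.1]
scene stand_nest [312. 285.] 0.73 [-1.3  1.8]
scene strap_pivot [286. 261.] 0.83 [0.7 0.7]
scene strap_tab [320. 258.] 0.86 [-0.6  0.8]
scene lever_axle [310. 255.] 0.57 [-0.3  2.2]
scene lever_end [289. 258.] 0.44 [ 0.7 -1.2]
side stand [324. 268.] 0.77 [-1.2  1.6]
side stand_nest [316. 267.] 0.9 [0.4 0.3]
side strap_pivot [335. 245.] 0.64 [ 1.  -1.8]
side strap_tab [306. 233.] 0.87 [1.  1.1]
side strap_tab [324. 270.] 0.54 [ -7.9 -17.4]
side lever_axle [315. 234.] 0.6 [0.7 1. ]
side lever_end [334. 232.] 0.58 [0.  0.9]
wrist stand [363. 122.] 0.79 [-0.7  0.5]
wrist stand [318. 126.] 0.57 [10.4 -0.6]
wrist strap_pivot [442. 122.] 0.79 [-0.2  0.2]
wrist strap_tab [317. 124.] 0.73 [-0.7  0.1]
wrist lever_axle [354. 122.] 0.6 [0.3 0.4]
wrist lever_end [440. 125.] 0.75 [-0.3 -0.5]
stand [ 0.465  -0.0052  0.    ]
stand_nest [ 0.4523 -0.0082  0.012 ]
strap_pivot [0.5058 0.0046 0.086 ]
strap_tab [ 0.4299 -0.0132  0.108 ]
lever_axle [ 0.4523 -0.008   0.104 ]
lever_end [0.4977 0.0027 0.1094]
18.3 [ 0.446  -0.083   0.2063] [-0.7  0.1  1. ] 0.001034903511029142
scene beaker_1 0.95 [0.466 0.179 0.   ]
scene tube_1 0.61 [ 0.463 -0.027  0.   ]
scene tube_1 0.54 [ 0.476 -0.409 -0.   ]
scene case_1 0.65 [0.444 0.294 0.   ]
side beaker_1 0.55 [0.485 0.181 0.   ]
side tube_1 0.65 [ 0.469 -0.398  0.   ]
side tube_1 0.3 [0.486 0.185 0.   ]
side case_1 0.71 [0.443 0.289 0.   ]
```

View pics/o_w9.png

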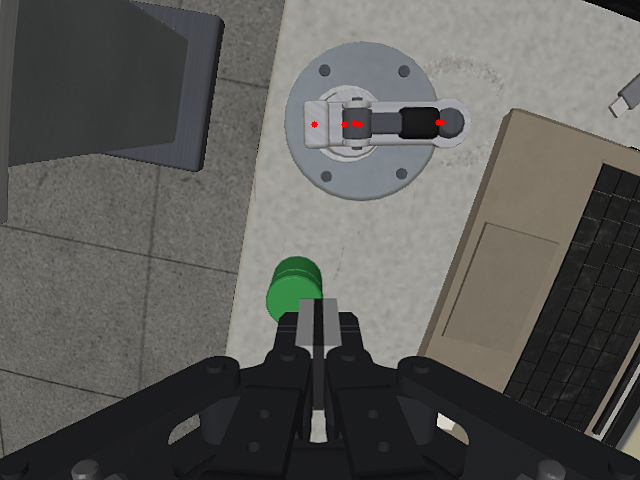

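View pics/scene9.png

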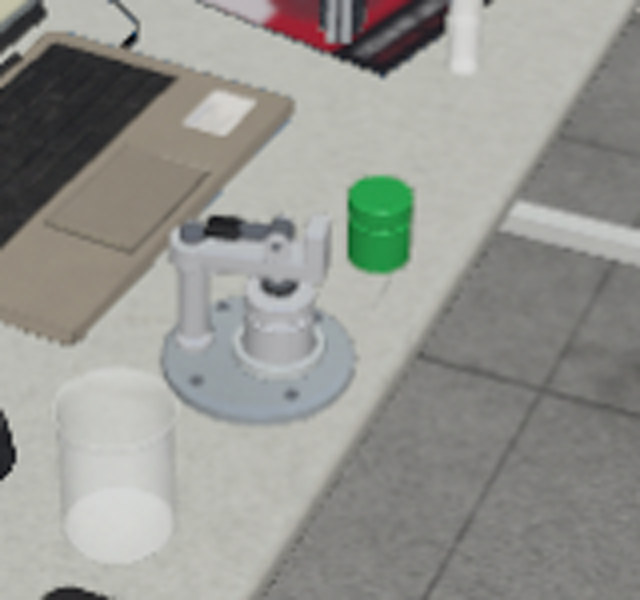

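View pics/side9.png

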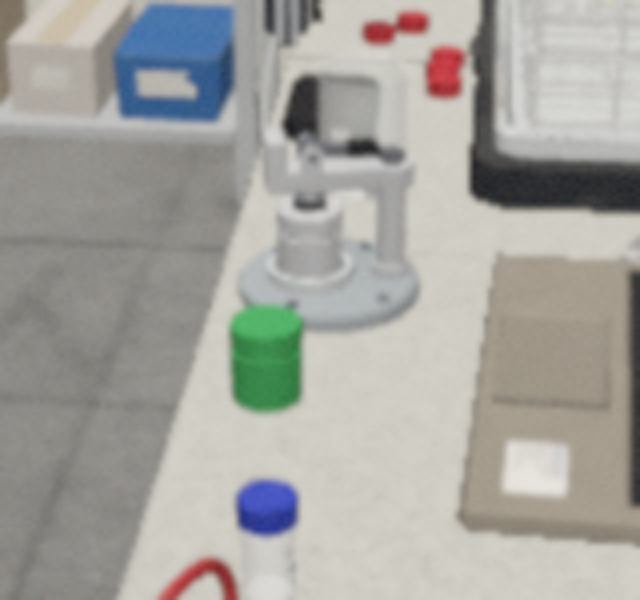

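```bash
python3 -c "
from plant import manip
print(manip.job_done())"
```

```text
the job is handed in; nothing more can be done
None
```

I closed the clamp by pushing with the shut fingers, and handed the job in at about 18.5 s. No verdict was reported.

**Strap:** I pushed the tab's outer side until the strap met its stop, where the force rose to about 13 N. The pictures then showed it over the vessel with the lever still raised, at a fitted angle of 0.02 rad.

**Lever:** I pushed it over from its front face, then pressed it down in small steps. It stopped hard with the fingertip at 108.7 mm, against an expected 109 mm for a lever lying flat. The force rose to about 15 N, and I then backed the arm well clear.

**Last checks:**
- **Strap and lever:** the final pictures show the strap at home (fitted −0.004 rad), the lever flat on it, and the arm touching nothing.
- **Vessel and pad:** the vessel stands upright in its nest and the pad appears to be on the lid. I could not measure the pad's force.
- **Bystanders:** the re-measured positions of the beaker, tube and case match the first ones within the networks' scatter. That scatter is 10–20 mm for the beaker, where the two cameras also disagree, and I never moved the arm near any of them.

**One disagreement:** the camera fit put the lever at 1.29 rad, only just past the required 1.25. I relied on the hard stop at the fully-down height instead.

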